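Shelve by height in the two-tier rack

TASK

Put the yellow tape measure and the paint-splashed square tube block away in the blue two-tier rack by height: the taller one (the tape measure) on the upper tier, which has the most headroom, the lower one (the block) on the bottom tier with the low headroom. Slide each in lengthways from the front, lying straight and standing on its deck as it stood on the table, until at least a third of its length is covered by the sheet above it (the rest may stick out onto the open front of the deck), and let go of both.

Things in the scene. Friction and masses are not known exactly. Their poses are not given: they have to be found in the camera images.
- low_tier (a point): Bottom tier of the fixed blue stepped rack (234 deep, 166 wide, 149 mm high): point on the bottom deck's top (8 mm over the table), mid-width, right under the front edge of the upper deck. x points into the rack, z up. Bottom deck from x = -80 (bare, open above and beside) to +150 mm (back plate); the upper deck covers it from x = 0, headroom 52 mm, side cheeks 160 mm apart.
- high_tier (a point): Upper tier of the same rack: point on the upper deck's top (65 mm over the table, deck 5 mm thick), mid-width, right under the yellow front edge of the roof; axes as for low_tier, 80 mm further in. Upper deck from x = -80 (bare, open above and beside) to +70 mm (back plate); the roof (4 mm thick) covers it from x = 0, headroom 80 mm, side cheeks 160 mm apart.
- tape_center (a point): Centre, half-way up, of the loose yellow and black tape measure standing on the table: case 36 mm wide (its x), 70 mm long (its y), 62 mm high (its z, up), with a small thin metal hook sticking out 10 mm low at its -y end, which does not count in its length. May be gripped across its 36 mm width, also 22 mm from the centre toward one end. It may face either way in the rack.
- block_center (a point): Centre, half-way up, of the loose dark square-tube off-cut splashed with white and red paint: 38 mm wide (its x), 100 mm long (its y), 38 mm high (its z, up). May be gripped across its 38 mm width, also 27 mm from the centre toward one end. It may face either way in the rack.
Not all that is in view belongs to the job. What is meant by the part that bears tape_center is not green, and is the smaller of those in its own colour. Of the things that look like the part that bears block_center, the larger one is meant.

How it is judged:
By the outcome, as a careful person would: the job done as asked, in the order asked, and still so for the second after the job is handed in, with the robot touching nothing.
It also fails if it takes over 59 s, if anything falls off the work surface, if the arm or the gripper's body presses on something with over 40 N, if the wrist force passes 120 N, or if a joint passes its speed limit or range.

ROBOT

A 6-joint arm with a two-finger parallel gripper is mounted at the origin on a cart in front of the work surface, level with it; the furniture and walls round the work are solid. World frame = base frame: x ahead of the robot, y to its left, z up, the work surface at z = 0. Lengths are in m, angles in rad, forces in N, time in s.
With the tool pointing down it reaches from about 0.3 to 0.775 m from the base axis. Payload 14.6 kg.
Tool frame: the origin (TCP) lies at the very end of the fingers, on their centre line; the grasp point (between the pads) lies 19 mm behind it; z points along the fingers, y is the line along which they close (so a half turn about z gives the same grasp; the last joint's range is limited). The gripper opens to 94 mm and grips with 3 to 60 N. Pads are 16 mm wide; open, the fingers measure 119 mm over their backs; the gripper's body (75 mm by 177 mm) begins 78 mm behind the grasp point.
Start: joints at [-1.313, 0.3, 1.521, -0, 1.321, -0.067], TCP at [0.176, -0.521, 0.205] pointing down, gripper open.
Joint ranges: [-3.03, 3.03], [-0.79, 2.21], [0.23, 2.52], [-1.04, 4.18], [0, 3.07], [-2.55, 2.55]. Speed limits (rad/s): [2.22, 2.22, 2.57, 3.14, 3.14, 3.14].

INTERFACE

Orientations are given as [roll, pitch, yaw] about the fixed x, y, z axes, in that order (R = Rz(yaw) Ry(pitch) Rx(roll)).
In Python, from station import ctrl gives the robot as it stands.
- The arm moves only by the tool move_arm, never from a script. Its argument "increments" is a list of rows, each a list of 7 numbers: the opening, from 0 (shut) to 1 (fully open), then the shift along the tool's x, y, z in units of 50 mm (1.0 is 50 mm), then the turn, a rotation vector about the tool's x, y, z in rad. In form: [[claw, tx, ty, tz, rx, ry, rz], ...]. A call has 1 to 20 rows; each row shifts and turns the commanded pose from where the row before left it, along the tool's axes as they then stand; what a row does not reach is not made up. A row lasts 1/10 s, in which the tool goes at most 50 mm and 8.59 degrees, less where a joint would pass 70% of its speed; a pose out of reach is approached as far as the arm can. A call is refused whole if a number of a shift passes 1 or a number of a turn 0.15, either way. A call with a gripper value outside its range is refused whole. The fingers move at their own pace and stop on an object; "force" is the grip in N (left out, the last holds). Time passes only in rows, so rows that do not move let the fingers close. It gives the time, the measured TCP pose, the force, the opening and the grip force at its end, in the units of the state.
- ctrl.get_obs(): the state, without advancing time (a new reading comes with each control period).
- ctrl.camera(name): name is "scene" or "side" or "wrist"; returns a dict with "color" (420x560x3 uint8, blue, green, red), "K" (3x3 intrinsics, pixels), "pose" (4x4, takes a point from camera to world coordinates); the wrist camera has in their place "tool_from_camera" (4x4, takes a point from camera to tool coordinates, whose origin is the TCP and whose axes are the flange's). Camera axes: x right, y down, z forward; pixel columns grow to the right and rows downward; lengths in m; the calibration is good to about 2 mm. The wrist camera is an equidistant fisheye: a pixel r from the principal point sees the ray r / f radians off the axis. A picture is of the moment at which its call begins: read the wrist's pose just before it. There is no depth.
- ctrl.hand_in(): hands the job in; it is judged then, once.
Trained networks look in a picture, given as the dict that the camera call returned (one of the last four; its "shot" number tells which), for a name from the list of things; names that differ only in an ending like _2 or _b are one class to them, and where a whole thing is asked for, a point or a joint stands for the part that bears it (a point fixed in the world has none). Each returns a list of dicts, best first, with "conf" (0 to 1); they miss things now and then, are a little off and sometimes report something else, mostly with a low value. They report only what shows in the picture. A call takes as long as a camera call. They do not tell look-alikes from the thing itself.
- ctrl.cut_out(name, picture): "mask" (420x560 bool, what is visible of it) and "centre" ([row, column] in pixels, amid what is visible of it).
The state is a dict: "time_s": time; "qpos": joint angles; "joint_vel": joint speeds; "tau": joint torques, N m; "ee_pos": TCP position; "eef_rot": TCP orientation; "force": force on the tool from outside, world axes, zero at the start; "moment": the same for the moment, N m; "grip_width": finger opening in m; "grip_force": force on a finger pad.
Only numpy, scipy, OpenCV 4.12 (cv2) and the standard library are available. Lean on these libraries where they do the work, as an engineer would, in place of code of your own. Each camera call takes 0.05 s, during which the arm holds its last target. There are 200 camera calls.

## Working session

There is one attempt and no reset: what is moved stays moved. The work goes in short steps, Python scripts to look and compute and a tool call to move; the robot and the scene stay as the last step left them, time stands still between calls to the robot, and variables do not carry over. Pictures are saved under pics/ and viewed, at most 10 in all, crops included, and the job is handed in when it is done.

Besides the shell and the picture viewer there is one more tool, called after ">>>" as a command line: name --pt "numbers of a row" for each row, then --argument value for the rest. move_arm: Moves the arm, as the interface text tells. Its arguments: {"type":"object","properties":{"increments":{"type":"array","items":{"type":"array","items":{"type":"number"}}},"force":{"type":"number"}},"required":["increments"]}

```bash
mkdir -p pics
cat > h.py <<'E'
import numpy as np, cv2
from station import ctrl
def ray(c,uv):
    K=c["K"];d=np.linalg.inv(K)@np.array([uv[0],uv[1],1.]);P=np.array(c["pose"]);return P[:3,3],P[:3,:3]@d
def onz(c,uv,z):
    o,d=ray(c,uv);return o+d*(z-o[2])/d[2]
def proj(c,p):
    P=np.linalg.inv(np.array(c["pose"]));q=P[:3,:3]@np.asarray(p,float)+P[:3,3];q=c["K"]@q;return q[:2]/q[2]
E
python3 - <<'E'
from h import *
np.set_printoptions(precision=3,suppress=True)
for n in ("scene","side"):
    c=ctrl.camera(n);cv2.imwrite(f"pics/{n}0.png",c["color"]);print(n,c["K"][0],c["pose"])
    for t in ("tape_center","block_center"):
        for r in ctrl.cut_out(t,c):
            m=r["mask"];y,x=np.nonzero(m);print(t,round(r["conf"],2),r["centre"],m.sum(),x.min(),x.max(),y.min(),y.max(),c["color"][m].mean(0))
o=ctrl.get_obs();print(o)
E
```

```text
scene [385.58   0.   276.18] [[-0.854 -0.314  0.414  0.158]
 [-0.52   0.522 -0.677  0.579]
 [-0.004 -0.793 -0.609  0.625]
 [ 0.     0.     0.     1.   ]]
tape_center 0.83 [194.6, 316.9] 419 309 324 177 208 [ 97.258 151.871  84.773]
tape_center 0.76 [176.8, 340.9] 481 329 355 164 188 [ 64.437 143.624 164.817]
tape_center 0.63 [221.7, 246.7] 1379 225 269 203 239 [ 74.967 138.46  155.805]
block_center 0.92 [217.6, 309.3] 858 288 330 202 233 [ 88.322  92.878 103.666]
block_center 0.91 [252.6, 327.9] 591 310 346 242 264 [77.516 81.428 91.305]
side [443.81    0.    275.666] [[ 0.895 -0.291  0.339  0.123]
 [-0.447 -0.585  0.677 -0.851]
 [ 0.001 -0.757 -0.653  0.88 ]
 [ 0.     0.     0.     1.   ]]
tape_center 0.84 [271.8, 297.4] 543 283 310 258 286 [ 68.127 152.505  30.764]
tape_center 0.57 [305.7, 309.5] 659 292 324 292 317 [ 31.431 149.223 172.053]
tape_center 0.56 [209.9, 285.5] 766 273 300 192 230 [ 31.393 168.042 192.47 ]
block_center 0.72 [243.3, 227.7] 278 218 233 230 254 [78.68  85.964 99.403]
block_center 0.68 [250.4, 269.5] 736 250 289 238 265 [102.424 108.439 124.11 ]
{'time_s': 0.3, 'qpos': array([-1.313,  0.3  ,  1.521, -0.   ,  1.321, -0.067]), 'joint_vel': array([-0.   , -0.003, -0.002, -0.002, -0.002,  0.001]), 'tau': array([ -0.001, -53.116, -35.248,   0.071,   0.023,  -0.   ]), 'ee_pos': array([ 0.175, -0.521,  0.205]), 'eef_rot': array([-3.141, -0.   ,  0.325]), 'force': array([0.24 , 0.136, 0.513]), 'moment': array([ 0.02 , -0.027, -0.001]), 'grip_force': 0.0, 'grip_width': 0.09410748869778371}
```

View pics/scene0.png

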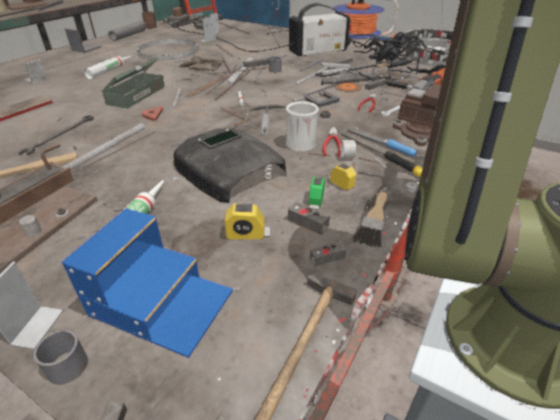

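View pics/side0.png

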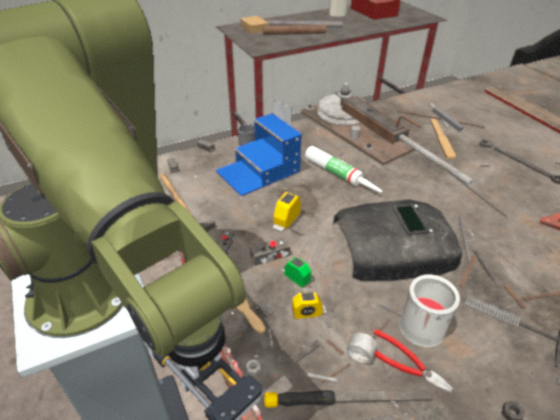

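The scene view shows the rack at lower left (70–230, 210–345), with its open front toward (230,290). There are yellow tapes at (245,222) and (341,177), a green one at (317,191), and blocks at (309,218) and (328,253). I'll fit box silhouettes to all of these in both views.

```bash
cat >> h.py <<'E'
from scipy.optimize import minimize
def boxpts(lo,hi): return np.array([[x,y,z] for x in(lo[0],hi[0]) for y in(lo[1],hi[1]) for z in(lo[2],hi[2])])
def sil(c,boxes,p):
    S=4;m=np.zeros((420*2,560*2),np.uint8);a=p[2];R=np.array([[np.cos(a),-np.sin(a),0],[np.sin(a),np.cos(a),0],[0,0,1]])
    for b in boxes:
        q=np.array([proj(c,R@v+[p[0],p[1],0]) for v in b])
        cv2.fillConvexPoly(m,cv2.convexHull((np.round((q*2+.5)*16)).astype(np.int32)),255,shift=4)
    return cv2.resize(m,(560,420),interpolation=cv2.INTER_AREA)/255.
def fit(cs,ms,boxes,p0s):
    def cost(p):
        t=0
        for c,m in zip(cs,ms):
            s=sil(c,boxes,p);i=np.minimum(s,m).sum();t+=1-i/np.maximum(s,m).sum()
        return t
    best=None
    for p0 in p0s:
        p0=np.array(p0,float)
        r=minimize(cost,p0,method="Nelder-Mead",options=dict(initial_simplex=np.vstack([p0,p0+[.02,0,0],p0+[0,.02,0],p0+[0,0,.25]]),xatol=2e-4,fatol=1e-4))
        if best is None or r.fun<best.fun: best=r
    return best
def rackboxes(): 
    b=.154;return [boxpts((-.08,-.083,0),(b,.083,.008)),boxpts((0,-.083,0),(b,.083,.065)),boxpts((.08,-.083,0),(b,.083,.149))]
E
python3 - <<'E'
from h import *
np.set_printoptions(precision=4,suppress=True)
cs=[ctrl.camera("scene"),ctrl.camera("side")]
ms=[]
for c,roi in zip(cs,[(50,195,240,350),(205,105,310,200)]):
    hsv=cv2.cvtColor(c["color"],cv2.COLOR_BGR2HSV);m=cv2.inRange(hsv,(100,130,40),(125,255,255))
    k=np.zeros_like(m);k[roi[1]:roi[3],roi[0]:roi[2]]=1;m=cv2.morphologyEx(m*k,cv2.MORPH_CLOSE,np.ones((7,7)));ms.append(m/255.);print(m.sum()/255)
g=onz(cs[0],(160,290),.03)[:2];print(g, onz(cs[1],(262,165),.03))
r=fit(cs,ms,rackboxes(),[(g[0],g[1],a) for a in np.arange(-3,3.2,.5)]);print("rack",r.x,r.fun)
# objects
T=[ctrl.cut_out("tape_center",c) for c in cs];B=[ctrl.cut_out("block_center",c) for c in cs]
def pts(L,c,z): return [(r,onz(c,r["centre"][::-1],z)[:2]) for r in L]
for nm,L,z,sz in (("tape",T,.031,(.036,.07,.062)),("block",B,.019,(.038,.1,.038))):
    for r0,a in pts(L[0],cs[0],z):
        for r1,b in pts(L[1],cs[1],z):
            if np.hypot(*(a-b))<.03:
                for sc in (.7,.8,.9,1,1.1,1.2,1.3):
                    s=np.array(sz)*sc;bx=[boxpts((-s[0]/2,-s[1]/2,0),(s[0]/2,s[1]/2,s[2]))]
                    f=fit(cs,[r0["mask"]*1.,r1["mask"]*1.],bx,[((a+b)[0]/2,(a+b)[1]/2,t) for t in (0,.8,1.6,2.4)])
                    print(nm,r0["centre"],r1["centre"],sc,f.x,round(f.fun,3))
E
```

```text
13546.0
3884.0
[0.62   0.2678] [0.6276 0.2587 0.03  ]
rack [0.5804 0.2683 0.132 ] 0.12145670586182067
tape [223.1, 247.4] [212.1, 287.0] 0.7 [0.5799 0.0049 1.7319] 1.228
tape [223.1, 247.4] [212.1, 287.0] 0.8 [0.5931 0.0162 1.7188] 1.01
tape [223.1, 247.4] [212.1, 287.0] 0.9 [0.5929 0.0151 1.8307] 0.774
tape [223.1, 247.4] [212.1, 287.0] 1 [0.5951 0.0147 1.9626] 0.526
tape [223.1, 247.4] [212.1, 287.0] 1.1 [0.592  0.013  2.0375] 0.331
tape [223.1, 247.4] [212.1, 287.0] 1.2 [0.5914 0.0114 2.1322] 0.281
tape [223.1, 247.4] [212.1, 287.0] 1.3 [0.5907 0.0105 2.2282] 0.38
tape [192.1, 314.5] [270.8, 296.9] 0.7 [ 0.5116 -0.2052  0.1829] 0.601
tape [192.1, 314.5] [270.8, 296.9] 0.8 [ 0.5104 -0.2046  0.245 ] 0.284
tape [192.1, 314.5] [270.8, 296.9] 0.9 [ 0.5088 -0.201   0.3262] 0.284
tape [192.1, 314.5] [270.8, 296.9] 1 [ 0.5077 -0.2003  0.4003] 0.512
tape [192.1, 314.5] [270.8, 296.9] 1.1 [ 0.509  -0.1983  0.4454] 0.754
tape [192.1, 314.5] [270.8, 296.9] 1.2 [ 0.5117 -0.2064  0.3966] 0.953
tape [192.1, 314.5] [270.8, 296.9] 1.3 [ 0.5128 -0.2068  0.3947] 1.109
tape [176.3, 343.5] [307.4, 305
[... 767 characters left out ...]
.7] [250.6, 267.9] 1.1 [ 0.483  -0.1007  1.4169] 0.463
block [220.7, 307.7] [250.6, 267.9] 1.2 [ 0.4874 -0.102   1.3392] 0.698
block [220.7, 307.7] [250.6, 267.9] 1.3 [ 0.4909 -0.102   1.1768] 0.876
block [252.8, 328.5] [241.2, 225.5] 0.7 [ 0.387  -0.012   2.4854] 0.338
block [252.8, 328.5] [241.2, 225.5] 0.8 [ 0.3871 -0.0125 -0.5824] 0.551
block [252.8, 328.5] [241.2, 225.5] 0.9 [ 0.3887 -0.0118  2.6665] 0.822
block [252.8, 328.5] [241.2, 225.5] 1 [ 0.3912 -0.0102 -0.383 ] 1.015
block [252.8, 328.5] [241.2, 225.5] 1.1 [ 0.394  -0.0002 -0.3465] 1.164
block [252.8, 328.5] [241.2, 225.5] 1.2 [ 0.3908 -0.0042  2.8483] 1.285
block [252.8, 328.5] [241.2, 225.5] 1.3 [ 0.386  -0.0188  2.8603] 1.386
```

```bash
cat >> h.py <<'E'
from scipy.spatial.transform import Rotation as Ro
def plan(pos,yaw):
    o=ctrl.get_obs();R=Ro.from_euler("xyz",o["eef_rot"]);T=Ro.from_euler("xyz",[np.pi,0,yaw])
    print("t",o["time_s"],"turn(tool rv)",(R.inv()*T).as_rotvec().round(4),"shift after turn (50mm)",(T.inv().apply(np.array(pos)-o["ee_pos"])/.05).round(3),"q",o["qpos"].round(2))
E
python3 -c "
from h import *
plan((.457,-.299,.2),-.29)"
```

```text
t 0.6 turn(tool rv) [-0.     -0.      0.6148] shift after turn (50mm) [ 4.124 -5.869  0.109] q [-1.31  0.3   1.52  0.    1.32 -0.07]
```

>>> move_arm --pt "1 0 0 0 0 0 0.123" --pt "1 0 0 0 0 0 0.123" --pt "1 0 0 0 0 0 0.123" --pt "1 0 0 0 0 0 0.123" --pt "1 0 0 0 0 0 0.123" --pt "1 0.4 -0.58 0 0 0 0" --pt "1 0.4 -0.58 0 0 0 0" --pt "1 0.4 -0.58 0 0 0 0" --pt "1 0.4 -0.58 0 0 0 0" --pt "1 0.4 -0.58 0 0 0 0" --pt "1 0.4 -0.58 0 0 0 0" --pt "1 0.4 -0.58 0 0 0 0" --pt "1 0.4 -0.58 0 0 0 0" --pt "1 0.4 -0.58 0 0 0 0" --pt "1 0.4 -0.58 0 0 0 0" --pt "1 0 0 0 0 0 0" --pt "1 0 0 0 0 0 0"

```text
time_s: 2.3
ee_pos: [0.4503, -0.3003, 0.2053]
eef_rot: [-3.142, 0.0, -0.289]
force: [-0.2, -0.1, 0.5]
grip_width: 0.0942
grip_force: 0.0
```

```bash
cat >> h.py <<'E'
class Fish: pass
def wristcam():
    o=ctrl.get_obs();c=ctrl.camera("wrist");W=np.eye(4);W[:3,:3]=Ro.from_euler("xyz",o["eef_rot"]).as_matrix();W[:3,3]=o["ee_pos"]
    c["wpose"]=W@np.array(c["tool_from_camera"]);return c
def fproj(c,p):
    P=np.linalg.inv(c["wpose"]);q=P[:3,:3]@np.asarray(p,float)+P[:3,3];r=np.hypot(q[0],q[1]);th=np.arctan2(r,q[2]);K=c["K"]
    return np.array([K[0,2]+K[0,0]*th*q[0]/r,K[1,2]+K[1,1]*th*q[1]/r])
_proj=proj
def proj(c,p): return fproj(c,p) if "wpose" in c else _proj(c,p)
def objbox(kind,sc=1):
    s=np.array(dict(tape=(.036,.07,.062),block=(.038,.1,.038))[kind])*sc;return [boxpts((-s[0]/2,-s[1]/2,0),(s[0]/2,s[1]/2,s[2]))]
def outline(c,img,boxes,p,col):
    m=(sil(c,boxes,p)>.5).astype(np.uint8);k,_=cv2.findContours(m,0,2);cv2.drawContours(img,k,-1,col,1)
E
python3 - <<'E'
from h import *
c=wristcam();img=c["color"].copy()
for n,p in (("tape",(.4776,-.3056,1.2855)),("block",(.4804,-.1,1.464))): outline(c,img,objbox(n),p,(0,255,255))
s=ctrl.camera("scene");im2=s["color"].copy();outline(s,im2,rackboxes(),(.5804,.2683,.132),(0,255,255))
for r in ctrl.cut_out("tape_center",c):
    print(r["conf"],r["centre"],r["mask"].sum())
    for sc in (.9,1,1.1):
        f=fit([c],[r["mask"]*1.],objbox("tape",sc),[(.478,-.305,t) for t in (1.28,1.0,1.6)]);print(sc,f.x,f.fun)
cv2.imwrite("pics/w1.png",np.hstack([img,cv2.resize(im2[190:360,40:250],None,fx=1.14,fy=2.47*0+1.14)[:420] if 0 else np.vstack([im2[190:360,40:250],np.zeros((250,210,3),np.uint8)])]))
E
```

```text
0.7 [165.0, 275.7] 2248
0.9 [ 0.4803947  -0.30423157  1.27809669] 0.13608913256019817
1 [ 0.48529949 -0.30500446  1.27285828] 0.16675390118254008
1.1 [ 0.48469237 -0.30592345  1.28101082] 0.29288991957369115
0.58 [165.4, 25.5] 3243
0.9 [ 0.478 -0.305  1.28 ] 1.0
1 [ 0.478 -0.305  1.28 ] 1.0
1.1 [ 0.478 -0.305  1.28 ] 1.0
0.55 [166.1, 178.2] 2023
0.9 [ 0.478 -0.305  1.28 ] 1.0
1 [ 0.478 -0.305  1.28 ] 1.0
1.1 [ 0.478 -0.305  1.28 ] 1.0
```

View pics/w1.png

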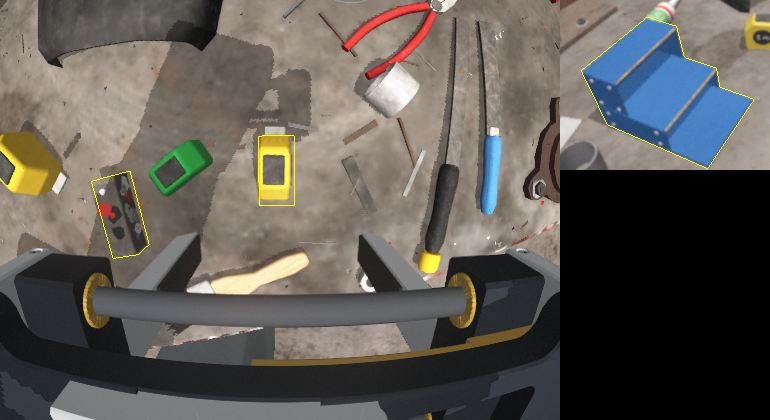

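Wrist view: the tape is at (276,170) with its hook pointing away from the robot. The block at (120,215) and the rack outline both match the fits. A brush handle tip at (305,257) lies near the fingers' landing zone, so I'll check it.

Run:
```python
from h import *
c=wristcam();K=c["K"]
def f(uv,z):
    d=(np.array(uv)-K[:2,2])/K[0,0];r=np.hypot(*d);v=np.array([d[0]/r*np.sin(r),d[1]/r*np.sin(r),np.cos(r)]);P=c["wpose"];w=P[:3,:3]@v;return P[:3,3]+w*(z-P[2,3])/w[2]
T=Ro.from_euler("xyz",[np.pi,0,-.29])
for uv in ((305,257),(300,270),(260,262),(220,285)): p=f(uv,.01);print(uv,p.round(3),"rel to tape centre in tool axes",T.inv().apply(p-[.479,-.305,.01]).round(3))
a=-.29;plan((.479-.014*np.cos(a),-.305-.014*np.sin(a),.017),a)
```

```text
(305, 257) [ 0.359 -0.308  0.01 ] rel to tape centre in tool axes [-0.114  0.037 -0.   ]
(300, 270) [ 0.344 -0.297  0.01 ] rel to tape centre in tool axes [-0.132  0.031 -0.   ]
(260, 262) [ 0.369 -0.252  0.01 ] rel to tape centre in tool axes [-0.121 -0.019 -0.   ]
(220, 285) [ 0.352 -0.192  0.01 ] rel to tape centre in tool axes [-0.154 -0.072 -0.   ]
t 2.5 turn(tool rv) [ 0.0001 -0.0001 -0.0015] shift after turn (50mm) [ 0.306 -0.097  3.771] q [-0.66  0.28  1.55 -0.    1.32  1.2 ]
```

>>> move_arm --pt "1 0.24 -0.1 0 0 0 0" --pt "1 0 0 0.4 0 0 0" --pt "1 0 0 0.4 0 0 0" --pt "1 0 0 0.4 0 0 0" --pt "1 0 0 0.4 0 0 0" --pt "1 0 0 0.4 0 0 0" --pt "1 0 0 0.4 0 0 0" --pt "1 0 0 0.4 0 0 0" --pt "1 0 0 0.4 0 0 0" --pt "1 0 0 0.4 0 0 0" --pt "1 0 0 0.17 0 0 0" --pt "1 0 0 0 0 0 0" --pt "1 0 0 0 0 0 0" --pt "0 0 0 0 0 0 0" --pt "0 0 0 0 0 0 0" --pt "0 0 0 0 0 0 0" --pt "0 0 0 0 0 0 0" --pt "0 0 0 0 0 0 0" --pt "0 0 0 0 0 0 0" --pt "0 0 0 0 0 0 0" --force 25

```text
time_s: 4.5
ee_pos: [0.463, -0.2992, 0.0169]
eef_rot: [-3.142, 0.0, -0.29]
force: [-0.2, -0.3, -0.3]
grip_width: 0.0416
grip_force: 0.0
```

Run:
```python
from h import *
o=ctrl.get_obs();print(o["grip_width"],o["grip_force"],o["ee_pos"],o["eef_rot"],o["force"])
```

```text
0.04161896213189228 0.0 [ 0.46304508 -0.29922036  0.01692165] [-3.14155985e+00  4.37651052e-05 -2.90223039e-01] [-0.23099169 -0.34847992 -0.26857423]
```

Still closing.

>>> move_arm --pt "0 0 0 0 0 0 0" --pt "0 0 0 0 0 0 0" --pt "0 0 0 0 0 0 0" --pt "0 0 0 0 0 0 0" --pt "0 0 0 -0.2 0 0 0" --pt "0 0 0 -0.6 0 0 0" --pt "0 0 0 -0.8 0 0 0" --pt "0 0 0 -0.8 0 0 0" --pt "0 0 0 -0.8 0 0 0" --pt "0 0 0 -0.6 0 0 0" --pt "0 0 0 0 0 0 0" --pt "0 0 0 0 0 0 0"

```text
time_s: 5.7
ee_pos: [0.4629, -0.2991, 0.2069]
eef_rot: [3.141, -0.0, -0.29]
force: [0.0, -0.6, -2.4]
grip_width: 0.0337
grip_force: 24.9
```

Run:
```python
from h import *
c=wristcam();cv2.imwrite("pics/w2.png",c["color"]);o=ctrl.get_obs();print(o["qpos"],o["force"])
a=.132;R=np.array([.5804+.08*np.cos(a),.2683+.08*np.sin(a)]);e=np.array([np.cos(a),np.sin(a)])
p=R-.11*e;print("high",R);plan((*p,.21),a)
print(ctrl.get_obs()["ee_pos"])
```

```text
[-6.40164217e-01  3.02235849e-01  1.51684724e+00 -6.83571559e-05
  1.32404171e+00  1.22081419e+00] [-0.24551303  0.04061149 -1.83528917]
high [0.65970405 0.27882936]
t 5.75 turn(tool rv) [-0.0008  0.0013 -0.4222] shift after turn (50mm) [  3.228 -10.936  -0.082] q [-0.64  0.3   1.52 -0.    1.32  1.22]
[ 0.46261112 -0.29893867  0.2059217 ]
```

View pics/w2.png

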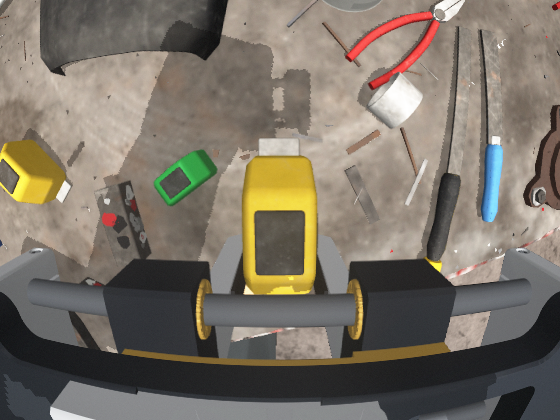

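Wrist view: the tape is held straight at (280,220), hook forward. Next I carry it to the front of the upper tier.

>>> move_arm --pt "0 0 0 0 0 0 -0.141" --pt "0 0 0 0 0 0 -0.141" --pt "0 0 0 0 0 0 -0.14" --pt "0 0.2 -0.5 0 0 0 0" --pt "0 0.27 -0.85 0 0 0 0" --pt "0 0.27 -0.85 0 0 0 0" --pt "0 0.27 -0.85 0 0 0 0" --pt "0 0.27 -0.85 0 0 0 0" --pt "0 0.27 -0.85 0 0 0 0" --pt "0 0.27 -0.85 0 0 0 0" --pt "0 0.27 -0.85 0 0 0 0" --pt "0 0.27 -0.85 0 0 0 0" --pt "0 0.27 -0.85 0 0 0 0" --pt "0 0.27 -0.85 0 0 0 0" --pt "0 0.27 -0.85 0 0 0 0" --pt "0 0.05 -0.6 0 0 0 0" --pt "0 0 -0.4 0 0 0 0" --pt "0 0 0 0 0 0 0" --pt "0 0 0 0 0 0 0"

```text
time_s: 7.65
ee_pos: [0.5509, 0.2594, 0.2054]
eef_rot: [3.141, 0.002, 0.132]
force: [0.1, -0.6, -2.0]
grip_width: 0.0338
grip_force: 24.9
```

Run:
```python
from h import *
c=wristcam();img=c["color"].copy()
# rack refit overlay; then mask fit w/ scene for tape extents
outline(c,img,rackboxes(),(.5804,.2683,.132),(0,255,255))
s=ctrl.camera("scene");im2=s["color"].copy();outline(s,im2,rackboxes(),(.5804,.2683,.132),(0,255,255))
cv2.imwrite("pics/w3.png",np.hstack([img,np.vstack([im2[110:360,40:280],np.zeros((170,240,3),np.uint8)])]))
a=.132;R=np.array([.5804+.08*np.cos(a),.2683+.08*np.sin(a)]);e=np.array([np.cos(a),np.sin(a)])
plan((*(R-.11*e),.087),a)
```

```text
t 7.75 turn(tool rv) [ 0.0005  0.0012 -0.0011] shift after turn (50mm) [ 1.000e-03 -1.140e-01  2.384e+00] q [ 0.38  0.43  1.34 -0.    1.37  1.82]
```

View pics/w3.png

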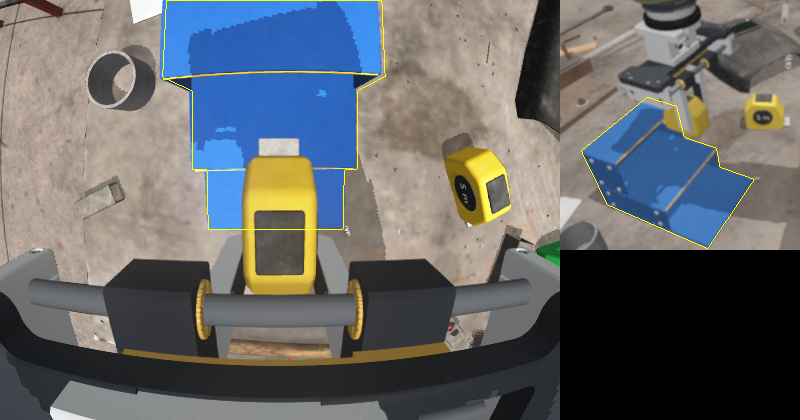

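Wrist view: the rack outline agrees with the picture (roof edge at row 75, upper deck edge at row 168), and the tape needs about 5 mm to the left. Now I lower it in front of the roof.

>>> move_arm --pt "0 0 -0.11 0.3 0 0 0" --pt "0 0 0 0.5 0 0 0" --pt "0 0 0 0.5 0 0 0" --pt "0 0 0 0.5 0 0 0" --pt "0 0 0 0.4 0 0 0" --pt "0 0 0 0.17 0 0 0" --pt "0 0 0 0 0 0 0" --pt "0 0 0 0 0 0 0" --pt "0 0.2 0 0 0 0 0" --pt "0 0.2 0 0 0 0 0" --pt "0 0.2 0 0 0 0 0" --pt "0 0.2 0 0 0 0 0" --pt "0 0.2 0 0 0 0 0" --pt "0 0 0 0 0 0 0" --pt "0 0 0 0 0 0 0"

```text
time_s: 9.25
ee_pos: [0.6002, 0.2718, 0.0891]
eef_rot: [-3.141, -0.001, 0.132]
force: [-0.9, -0.3, -2.4]
grip_width: 0.0344
grip_force: 24.9
```

Run:
```python
from h import *
s=ctrl.camera("scene");cv2.imwrite("pics/s4.png",np.hstack([cv2.resize(s["color"][110:350,50:270],None,fx=2,fy=2)]))
a=.132;R=np.array([.5804+.08*np.cos(a),.2683+.08*np.sin(a)]);e=np.array([np.cos(a),np.sin(a)])
plan((*(R-.017*e),.082),a)
```

```text
t 9.3 turn(tool rv) [-0.0002 -0.0006 -0.0002] shift after turn (50mm) [0.862 0.017 0.139] q [0.37 0.65 1.3  0.   1.2  1.81]
```

View pics/s4.png

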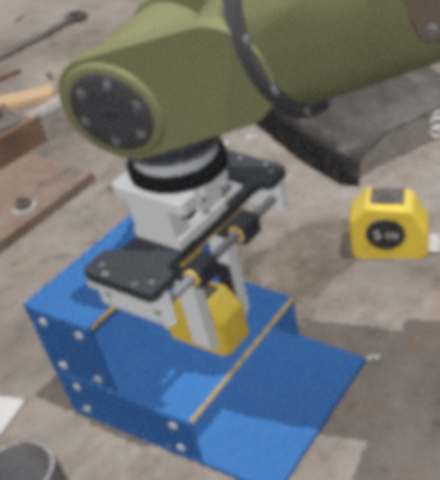

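The tape hovers over the upper deck, centred, with its front reaching the roof edge. Next: slide in, lower, release slowly.

>>> move_arm --pt "0 0.2 0 0 0 0 0" --pt "0 0.2 0 0 0 0 0" --pt "0 0.2 0 0 0 0 0" --pt "0 0.26 0 0 0 0 0" --pt "0 0 0 0 0 0 0" --pt "0 0 0 0.06 0 0 0" --pt "0 0 0 0.04 0 0 0" --pt "0 0 0 0.02 0 0 0" --pt "0 0 0 0 0 0 0" --pt "0 0 0 0 0 0 0"

```text
time_s: 10.3
ee_pos: [0.6427, 0.2775, 0.0826]
eef_rot: [-3.142, -0.0, 0.132]
force: [-0.1, 0.4, -1.1]
grip_width: 0.0338
grip_force: 24.9
```

>>> move_arm --pt "0 0 0 0.01 0 0 0" --pt "0 0 0 0 0 0 0" --pt "0.8 0 0 0 0 0 0" --pt "0.8 0 0 0 0 0 0" --pt "0.8 0 0 0 0 0 0" --pt "0.8 0 0 0 0 0 0" --pt "0.8 0 0 0 0 0 0" --pt "0.8 0 0 0 0 0 0" --pt "0.8 -0.3 0 0 0 0 0" --pt "0.8 -0.6 0 0 0 0 0" --pt "0.8 -0.8 0 0 0 0 0" --pt "0.8 -0.8 0 -0.2 0 0 0" --pt "0.8 -0.5 0 -0.7 0 0 0" --pt "0.8 0 0 -0.7 0 0 0" --pt "0.8 0 0 -0.7 0 0 0" --pt "0.8 0 0 -0.4 0 0 0" --pt "0.8 0 0 0 0 0 0"

```text
time_s: 12.0
ee_pos: [0.495, 0.2581, 0.22]
eef_rot: [-3.14, -0.005, 0.132]
force: [-0.1, 0.4, -0.2]
grip_width: 0.075
grip_force: 0.0
```

Run:
```python
from h import *
c=wristcam();img=c["color"].copy()
a=.132;R=np.array([.5804+.08*np.cos(a),.2683+.08*np.sin(a)]);e=np.array([np.cos(a),np.sin(a)])
# expected tape outline on upper deck
q=R+.001*e;b=[boxpts((-.035,-.018,.065),(.035,.018,.127))]
outline(c,img,b,(*q,a),(0,0,255));outline(c,img,rackboxes(),(.5804,.2683,a),(0,255,255))
s=ctrl.camera("scene");cv2.imwrite("pics/w5.png",np.hstack([img[:300],cv2.resize(s["color"][200:350,60:180],(240,300))]))
al=-.107;u=np.array([np.cos(al),np.sin(al)]);p=np.array([.4804,-.1001])-.023*u
plan((*p,.2),al);print(p)
```

```text
t 12.1 turn(tool rv) [1.000e-04 4.000e-04 2.388e-01] shift after turn (50mm) [0.035 7.142 0.324] q [0.41 0.31 1.49 0.   1.35 1.85]
[ 0.45753154 -0.09764369]
```

View pics/w5.png

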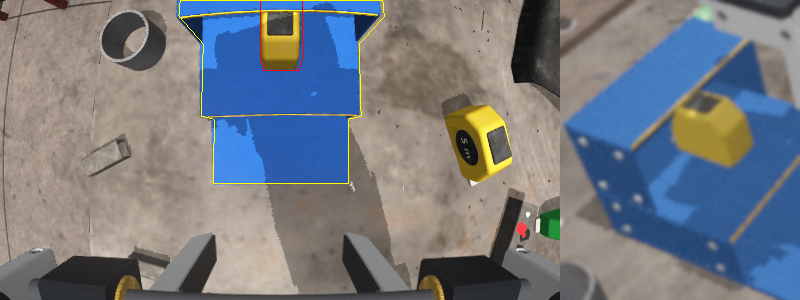

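The tape stands straight on the upper deck, matching the expected outline (about 36 mm under the roof). Next the block.

>>> move_arm --pt "0.9 0 0 0 0 0 0.12" --pt "0.9 0 0 0 0 0 0.119" --pt "0.9 0 0.6 0 0 0 0" --pt "0.9 0 0.9 0 0 0 0" --pt "0.9 0 0.9 0 0 0 0" --pt "0.9 0 0.9 0 0 0 0" --pt "0.9 0 0.9 0 0 0 0" --pt "0.9 0 0.9 0 0 0 0" --pt "0.9 0 0.9 0 0 0 0" --pt "0.9 0 0.7 0 0 0 0" --pt "0.9 0.04 0.44 0.2 0 0 0" --pt "0.9 0 0 0 0 0 0" --pt "0.9 0 0 0 0 0 0"

```text
time_s: 13.4
ee_pos: [0.4575, -0.0972, 0.2058]
eef_rot: [-3.141, 0.002, -0.108]
force: [0.4, 0.9, 0.8]
grip_width: 0.0846
grip_force: 0.0
```

Run:
```python
from h import *
c=wristcam();img=c["color"].copy()
outline(c,img,objbox("block"),(.4804,-.1001,1.464),(0,255,255))
for r in ctrl.cut_out("block_center",c):
    f=fit([c],[r["mask"]*1.],objbox("block"),[(.48,-.1,t) for t in (1.46,1.3,1.6)]);print(r["conf"],r["centre"],f.x,f.fun)
cv2.imwrite("pics/w6.png",img)
al=-.107;u=np.array([np.cos(al),np.sin(al)]);p=np.array([.4804,-.1001])-.023*u
plan((*p,.006),al)
```

```text
0.65 [171.6, 277.2] [ 0.48155932 -0.09740418  1.49399262] 0.049677572586449115
0.58 [256.1, 224.5] [ 0.48 -0.1   1.46] 1.0
t 13.5 turn(tool rv) [-0.0003  0.0008  0.0006] shift after turn (50mm) [-0.005  0.021  4.011] q [-0.29  0.12  1.74  0.    1.29  1.39]
```

View pics/w6.png

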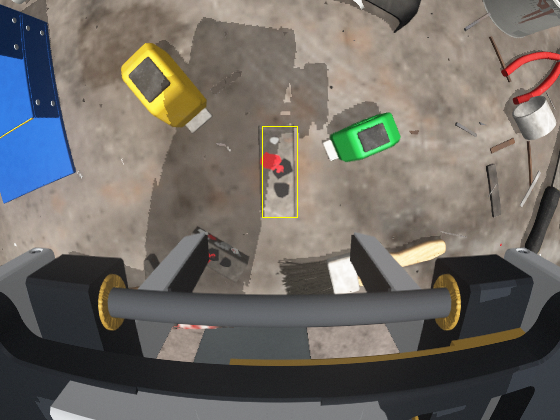

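The block is outlined well at (280,172), turned about 0.03 rad from my estimate. The fingers will clear the small block and the brush. Descend and grip.

>>> move_arm --pt "0.75 0.02 -0.03 0 0 0 -0.03" --pt "0.75 0 0 0.5 0 0 0" --pt "0.75 0 0 0.5 0 0 0" --pt "0.75 0 0 0.5 0 0 0" --pt "0.75 0 0 0.5 0 0 0" --pt "0.75 0 0 0.5 0 0 0" --pt "0.75 0 0 0.5 0 0 0" --pt "0.75 0 0 0.5 0 0 0" --pt "0.75 0 0 0.3 0 0 0" --pt "0.75 0 0 0.17 0 0 0" --pt "0.75 0 0 0 0 0 0" --pt "0.75 0 0 0 0 0 0" --pt "0 0 0 0 0 0 0" --pt "0 0 0 0 0 0 0" --pt "0 0 0 0 0 0 0" --pt "0 0 0 0 0 0 0" --pt "0 0 0 0 0 0 0" --pt "0 0 0 0 0 0 0" --pt "0 0 0 0 0 0 0" --pt "0 0 0 0 0 0 0" --force 30

```text
time_s: 15.5
ee_pos: [0.4592, -0.0961, 0.0086]
eef_rot: [3.142, -0.0, -0.077]
force: [-1.7, 1.3, 5.1]
grip_width: 0.0378
grip_force: 30.0
```

>>> move_arm --pt "0 0 0 0 0 0 0" --pt "0 0 0 0 0 0 0" --pt "0 0 0 -0.2 0 0 0" --pt "0 0 0 -0.6 0 0 0" --pt "0 0 0 -0.8 0 0 0" --pt "0 0 0 -0.8 0 0 0" --pt "0 0 0 -0.8 0 0 0" --pt "0 0 0 -0.3 0 0 0" --pt "0 0 0 0 0 0 0" --pt "0 0 0 0 0 0 0"

```text
time_s: 16.5
ee_pos: [0.4586, -0.096, 0.1827]
eef_rot: [-3.141, 0.001, -0.077]
force: [0.8, -0.1, -3.0]
grip_width: 0.0379
grip_force: 30.0
```

Run:
```python
from h import *
a=.132;R=np.array([.5804,.2683]);e=np.array([np.cos(a),np.sin(a)])
p=R-.13*e;plan((*p,.18),a)
```

```text
t 16.5 turn(tool rv) [-0.0003  0.001  -0.2092] shift after turn (50mm) [ 0.773 -6.902  0.054] q [-0.28  0.14  1.77 -0.    1.23  1.36]
```

>>> move_arm --pt "0 0 0 0 0 0 -0.105" --pt "0 0 0 0 0 0 -0.104" --pt "0 0 -0.5 0 0 0 0" --pt "0 0.1 -0.8 0 0 0 0" --pt "0 0.1 -0.8 0 0 0 0" --pt "0 0.1 -0.8 0 0 0 0" --pt "0 0.1 -0.8 0 0 0 0" --pt "0 0.1 -0.8 0 0 0 0" --pt "0 0.1 -0.8 0 0 0 0" --pt "0 0.1 -0.8 0 0 0 0" --pt "0 0.07 -0.5 0 0 0 0" --pt "0 0 -0.3 0 0 0 0" --pt "0 0 0 0 0 0 0" --pt "0 0 0 0 0 0 0"

```text
time_s: 17.9
ee_pos: [0.4516, 0.2502, 0.1826]
eef_rot: [3.141, 0.001, 0.132]
force: [0.1, 0.3, -2.5]
grip_width: 0.0381
grip_force: 30.0
```

Run:
```python
from h import *
c=wristcam();img=c["color"].copy();a=.132;R=np.array([.5804,.2683]);e=np.array([np.cos(a),np.sin(a)])
o=ctrl.get_obs();z0=o["ee_pos"][2]-.0086
for r in ctrl.cut_out("block_center",c)[:2]: print(r["conf"],r["centre"],r["mask"].sum())
outline(c,img,[boxpts((-.027,-.019,z0),(.073,.019,z0+.038))],(*o["ee_pos"][:2],o["eef_rot"][2]),(0,0,255));outline(c,img,rackboxes(),(*R,a),(0,255,255))
cv2.imwrite("pics/w7.png",img)
plan((*(R-.13*e),.021),a)
```

```text
0.96 [261.7, 466.4] 1133
0.9 [204.6, 278.9] 13790
t 18.0 turn(tool rv) [ 0.0003  0.0005 -0.0013] shift after turn (50mm) [-0.006 -0.027  3.243] q [ 0.43  0.25  1.64 -0.    1.25  1.87]
```

View pics/w7.png

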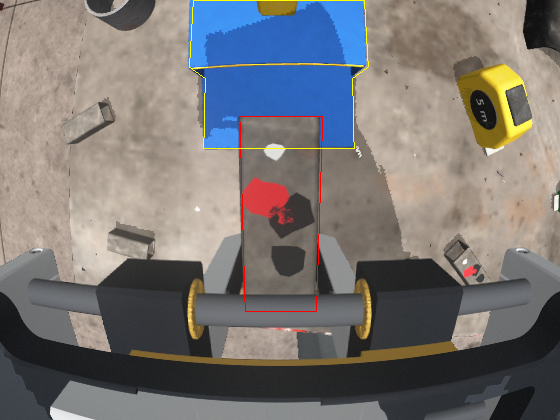

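The predicted outline coincides with the block, and it is centred in front of the low tier. Lower and slide in.

>>> move_arm --pt "0 0 -0.03 0.4 0 0 0" --pt "0 0 0 0.6 0 0 0" --pt "0 0 0 0.6 0 0 0" --pt "0 0 0 0.6 0 0 0" --pt "0 0 0 0.6 0 0 0" --pt "0 0 0 0.3 0 0 0" --pt "0 0 0 0.14 0 0 0" --pt "0 0 0 0 0 0 0" --pt "0 0 0 0 0 0 0" --pt "0 0.2 0 0 0 0 0" --pt "0 0.2 0 0 0 0 0" --pt "0 0.2 0 0 0 0 0" --pt "0 0.2 0 0 0 0 0" --pt "0 0.2 0 0 0 0 0" --pt "0 0 0 0 0 0 0" --pt "0 0 0 0 0 0 0"

```text
time_s: 19.6
ee_pos: [0.5012, 0.2589, 0.0212]
eef_rot: [3.141, 0.001, 0.132]
force: [-0.4, 0.7, -3.1]
grip_width: 0.0377
grip_force: 30.0
```

Run:
```python
from h import *
a=.132;R=np.array([.5804,.2683]);e=np.array([np.cos(a),np.sin(a)])
plan((*(R-.028*e),.0166),a);print(ctrl.get_obs()["force"])
```

```text
t 19.6 turn(tool rv) [ 0.0002  0.0006 -0.0003] shift after turn (50mm) [1.035 0.023 0.091] q [0.41 0.55 1.64 0.   0.96 1.85]
[-0.4276009   0.68479475 -3.14991057]
```

>>> move_arm --pt "0 0.2 0.02 0 0 0 0" --pt "0 0.2 0 0 0 0 0" --pt "0 0.2 0 0 0 0 0" --pt "0 0.2 0 0 0 0 0" --pt "0 0.24 0 0 0 0 0" --pt "0 0 0 0 0 0 0" --pt "0 0 0 0.04 0 0 0" --pt "0 0 0 0.03 0 0 0" --pt "0 0 0 0.02 0 0 0" --pt "0 0 0 0 0 0 0" --pt "0 0 0 0 0 0 0"

```text
time_s: 20.7
ee_pos: [0.5529, 0.2649, 0.017]
eef_rot: [-3.142, -0.0, 0.132]
force: [-0.3, -0.5, -3.5]
grip_width: 0.0377
grip_force: 30.0
```

>>> move_arm --pt "0 0 0 0.015 0 0 0" --pt "0 0 0 0.015 0 0 0" --pt "0 0 0 0 0 0 0"

```text
time_s: 21.0
ee_pos: [0.553, 0.2649, 0.0166]
eef_rot: [-3.141, -0.0, 0.132]
force: [-5.9, -2.5, 11.2]
grip_width: 0.0381
grip_force: 30.0
```

Contact with the deck (11 N). Release and back off.

>>> move_arm --pt "0.8 0 0 0 0 0 0" --pt "0.8 0 0 0 0 0 0" --pt "0.8 0 0 0 0 0 0" --pt "0.8 0 0 0 0 0 0" --pt "0.8 0 0 0 0 0 0" --pt "0.8 0 0 0 0 0 0" --pt "0.8 -0.2 0 -0.05 0 0 0" --pt "0.8 -0.5 0 0 0 0 0" --pt "0.8 -0.8 0 0 0 0 0" --pt "0.8 -0.8 0 -0.2 0 0 0" --pt "0.8 -0.3 0 -0.6 0 0 0" --pt "0.8 0 0 -0.8 0 0 0" --pt "0.8 0 0 -0.8 0 0 0" --pt "0.8 0 0 -0.8 0 0 0" --pt "0.8 0 0 -0.6 0 0 0" --pt "0.8 0 0 0 0 0 0" --pt "0.8 0 0 0 0 0 0"

```text
time_s: 22.7
ee_pos: [0.4236, 0.2477, 0.2079]
eef_rot: [-3.141, -0.001, 0.132]
force: [0.0, 0.4, -0.8]
grip_width: 0.0754
grip_force: 0.0
```

Run:
```python
from h import *
a=.132;R=np.array([.5804,.2683]);e=np.array([np.cos(a),np.sin(a)])
c=wristcam();s=ctrl.camera("scene");ims=[]
for k in (c,s):
    im=k["color"].copy()
    outline(k,im,[boxpts((-.055,-.019,.008),(.0,.019,.046))],(*R,a),(0,0,255));outline(k,im,[boxpts((.046,-.018,.065),(.08,.018,.127))],(*R,a),(0,255,0));ims.append(im)
cv2.imwrite("pics/w8.png",np.hstack([ims[0][:320],cv2.resize(ims[1][200:360,60:180],(240,320))]))
```

```text
(no output)
```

View pics/w8.png

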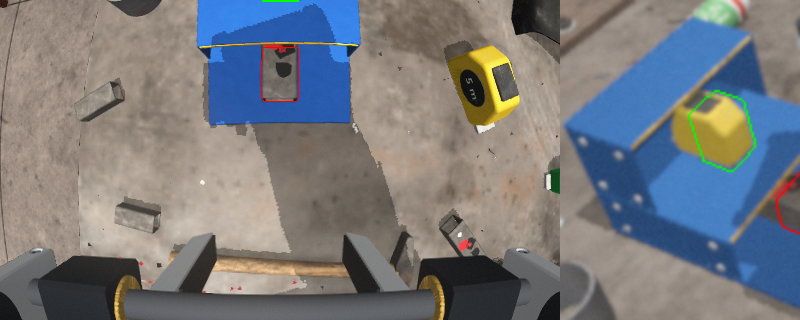

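Both items sit straight in their tiers: the block's visible part matches a 45 mm cover, the tape's about 36 mm, and the gripper is clear. Handing in.

```bash
python3 -c "
from station import ctrl
print(ctrl.hand_in())"
```

```text
the job is handed in; nothing more can be done
None
```

I put the tape measure on the upper tier with about 36 mm of it under the roof, and the block on the bottom tier with about 45 mm under the upper deck. Both are released with the gripper clear, and I handed the job in after about 23 s of robot time; no verdict came back.

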